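Clamp the filter cell with the torque-limiting knob

ROBOT

A 6-joint arm with a two-finger parallel gripper is mounted at the origin on the work surface. World frame = base frame: x ahead of the robot, y to its left, z up, the work surface at z = 0. Lengths are in m, angles in degrees, forces in N, time in s.
With the tool pointing down it reaches from about 0.35 to 0.875 m from the base axis. Payload 4.2 kg.
Tool frame: the origin (TCP) lies between the finger pads; the fingertips stand 14 mm ahead of it and the grasp point (between the pads) lies 5 mm behind it; z points along the fingers, y is the line along which they close (so a half turn about z gives the same grasp; the last joint's range is limited). The gripper opens to 87 mm and grips with 3 to 60 N. Pads are 19 mm wide; open, the fingers measure 117 mm over their backs; the gripper's body (75 mm by 190 mm) begins 51 mm behind the grasp point.
Start: joints at [-54.569, 22.042, 0.453, 0, -68.411, -14.817], TCP at [0.22, -0.585, 0.237] pointing down, gripper open.
Joint ranges: [-179.83, 179.83], [-69.29, 118.12], [-61.27, 80.66], [-181.25, 117.63], [-171.15, -9.14], [-177.46, 177.46]. Speed limits (degrees/s): [159.86, 159.86, 180, 180, 180, 180].

INTERFACE

Orientations are given as a 3x3 rotation matrix whose columns are the frame's x, y, z axes.
In Python, from station import * gives the robot as it stands. The module is installed in compiled form; this text tells all that it offers.
- The arm moves only by the tool play_rows, never from a script. Its argument "steps" is a list of rows, each an object of numbers: "ax", "ay", "az": the turn, a rotation vector about the tool's x, y, z in degrees; "dx", "dy", "dz": the shift along the tool's x, y, z in mm; "claw": the finger opening in mm, from 0 to 87. A call has 1 to 20 rows; each row shifts and turns the commanded pose from where the row before left it, along the tool's axes as they then stand; what a row does not reach is not made up. A row lasts 1/10 s, in which the tool goes at most 50 mm and 8.59 degrees, less where a joint would pass 70% of its speed; a pose out of reach is approached as far as the arm can. A call with a gripper value outside its range is refused whole. The fingers move at their own pace and stop on an object; the grip force is fixed at half the most. Time passes only in rows, so rows that do not move let the fingers close. It gives the time, the measured TCP pose, the force, the opening and the grip force at its end, in the units of the state.
- sense(): the state, without advancing time (a new reading comes with each control period).
- capture(name): name is "side" or "top"; returns a dict with "frame" (384x512x3 uint8, blue, green, red), "range_z" (384x512 float32, m along the optical axis (not along the pixel's ray), 0 where there is no reading), "fx", "fy", "cx", "cy" (pixels), "xyz" and "rotation" of the camera in the world. Camera axes: x right, y down, z forward; pixel columns grow to the right and rows downward; lengths in m; the calibration is good to about 2 mm. A picture is of the moment at which its call begins.
- finish_job(): hands the job in; it is judged then, once.
The state is a dict: "time_s": time; "joints": joint angles; "joint_velocities": joint speeds; "effort": joint torques, N m; "tcp_pos": TCP position; "ee_rot": TCP orientation; "wrist_force": force on the tool from outside, world axes, zero at the start; "moment": the same for the moment, N m; "gripper_width": opening from 0.0 (shut) to 1.0 (fully open); "gripper_force": force on a finger pad.
Only numpy, scipy, OpenCV 4.12 (cv2) and the standard library are available. Lean on these libraries where they do the work, as an engineer would, in place of code of your own. Each camera call takes 0.05 s, during which the arm holds its last target. There are 200 camera calls.

TASK

Pick up the orange filter cell and set it gently, upright and fully down, on the seat of the rack clamp, between the brass jaw and the back stop, its glass windows facing the two side rails. Then turn the clamp's red knob clockwise (seen from above) until it clicks, and stop at the first or second click, never a third, so that the cell stays gripped between jaw and back stop. Leave the other things where they are.

Things in the scene. Friction and masses are not known exactly. Their poses are not given: they have to be found in the camera images.
- cell_orange: black block 30 (x) x 36 (y) x 55 (z) mm, 0.1 kg, orange top, round orange glass window in each +-y face; loose, standing on the breadboard (12 mm above the bench). Origin: centre of the underside, z up. The one to clamp. Grip its plain +-x faces (30 mm apart), fingertips at least 26 mm above its underside to clear jaw and back stop. Do not bang or press it on the seat with over 25 N.
- clamp: fixed rack clamp, black base plate 190 (x) x 76 (y) x 12 mm on the breadboard. Origin: centre of the underside; x runs from the knob towards the back stop, z up. Gear tower with the knob at x = -55 mm, 36 x 44 mm, 68 mm high. The cell stands with its x axis along the clamp's x, either way round.
- nest (a point): point on the seat's surface, 15 mm above the clamp's underside, on its centre line, at clamp x = 38 mm; axes as the clamp's. Set the centre of the cell's underside here: 4 mm clear of the open jaw, 5 mm or more of the back stop. The jaw then slides it along the seat to the back stop.
- seat: black sprung rubber pad 54 x 40 mm on which the cell stands, centred at clamp x = 45 mm, its surface 15 mm above the clamp's underside; gives up to 3 mm under 14 N and springs back. Origin: centre of its underside, 4 mm below its surface. An aluminium rail along each side, 40 mm apart inside, rises 8 mm above it.
- jaw: brass jaw, 34 mm wide, top 23 mm above the seat, moved along clamp +x by the knob's pinion, 8 mm per rad. Origin: in the plane of the face towards the cell, centre line, seat height. Starts fully open, face at clamp x = 19 mm; stays where the knob leaves it.
- knob: red fluted round knob, white line on top, 32 mm in diameter, 28 mm high, axis upright; origin: centre of its underside, 72.5 mm above the clamp's underside. Grip it round its side from above; nothing else on the clamp is higher than 73 mm. Clockwise from above (about -z) closes the jaw, against an even 0.18 N m; turning back opens it. It drives the collar through a torque limiter.
- collar: steel collar under the knob, 35 mm in diameter, 4 mm high, on the pinion; origin: centre of its underside. It turns with the knob until the knob slips; x axes of both agree at the start, the angle between them is the slip, 0.35 rad a click.
- cell_green: black block 30 (x) x 36 (y) x 55 (z) mm, 0.1 kg, green top, round green glass window in each +-y face; loose, standing on the breadboard (12 mm above the bench). Origin: centre of the underside, z up. Leave it alone.
- cell_blue: black block 30 (x) x 36 (y) x 55 (z) mm, 0.1 kg, blue top, round blue glass window in each +-y face; loose, standing on the breadboard (12 mm above the bench). Origin: centre of the underside, z up. Leave it alone.
- screwdriver: screwdriver 200 mm long with an orange handle, lying along its x. Leave it alone.
- brass_knob1: brass thumb knob, 22 mm wide, 30 mm high. Leave it alone.
- brass_knob2: the other brass thumb knob, the same. Leave it alone.
- post_holder: black post holder, foot 30 x 60 mm, post 25 mm in diameter, 68 mm high in all. Leave it alone.
- stop_mid (a point): middle of the range, at seat height, in which the back stop's black face (36 mm wide, top 23 mm above the seat, on an aluminium block) may stand. The block is set by hand and differs each time: the face lies anywhere within 6 mm either way of this fixed point along clamp x. The block stays put; its face is sprung and gives 2 to 3 mm under 9 N.
- tower_top (a point): top of the gear tower, on the knob's axis. Feel: after 1.4 to 3.1 rad jaw, cell and stop are pressed together, torque climbs over the last 0.3 rad from 0.18 to about 0.25 N m, then the knob slips on the collar and clicks every 0.35 rad: in a click torque peaks early, is zero half way, then pulls the knob on (to -0.1 N m) into the next notch. Held still it shows less.
Not all that is in view belongs to the job. What is shaped like the cell_orange but pink is not meant.

How it is judged:
By the outcome, as a careful person would: the job done as asked, in the order asked, and still so for the second after the job is handed in, with the robot touching nothing.
It also fails if it takes over 64 s, if anything falls off the work surface, if the arm or the gripper's body presses on something with over 40 N, if the wrist force passes 120 N, or if a joint passes its speed limit or range.

## Working session

There is one attempt and no reset: what is moved stays moved. The work goes in short steps, Python scripts to look and compute and a tool call to move; the robot and the scene stay as the last step left them, time stands still between calls to the robot, and variables do not carry over. Pictures are saved under pics/ and viewed, at most 10 in all, crops included, and the job is handed in when it is done.

Besides the shell and the picture viewer there is one more tool, called after ">>>" as a command line: name --argument value ..., lists and objects as JSON in quotes. play_rows: Moves the arm, as the interface text tells. Its arguments: {"type":"object","properties":{"steps":{"type":"array"}},"required":["steps"]}

```bash
mkdir -p pics && cat > h.py <<'E'
from station import *
import numpy as np, cv2, pickle
def grab(n):
    c=capture(n); pickle.dump(c,open(n+'.pkl','wb')); return c
def load(n): return pickle.load(open(n+'.pkl','rb'))
def cloud(c):
    v,u=np.mgrid[0:384,0:512]; z=c['range_z']
    p=np.stack([(u-c['cx'])/c['fx']*z,(v-c['cy'])/c['fy']*z,z],-1)
    w=p@np.array(c['rotation']).T+np.array(c['xyz']); w[z==0]=np.nan
    return w
def ray(c,u,v,h):
    d=np.array(c['rotation'])@np.array([(u-c['cx'])/c['fx'],(v-c['cy'])/c['fy'],1]); o=np.array(c['xyz'])
    return o+d*(h-o[2])/d[2]
E
python3 - <<'E'
from h import *
a=grab('top');b=grab('side')
for n,c in(('top',a),('side',b)):
    cv2.imwrite(f'pics/{n}0.png',c['frame']); print(n,c['fx'],c['cx'],c['cy'],np.round(c['xyz'],3),np.round(c['rotation'],3).tolist())
s=sense();print(s)
E
```

```text
top 383.501316464889 253.92145641112478 189.0638291166508 [ 0.383 -0.013  1.18 ] [[0.01, -0.996, 0.088], [-1.0, -0.01, 0.0], [0.001, -0.088, -0.996]]
side 422.8320680365315 252.01687182006904 191.32314879830378 [0.046 0.745 0.653] [[-0.882, -0.25, 0.399], [-0.47, 0.499, -0.728], [-0.017, -0.83, -0.557]]
{'time_s': 0.1, 'joints': array([-5.45695675e+01,  2.20856916e+01,  3.86446180e-01, -2.68518118e-02,
       -6.84109506e+01, -1.48191666e+01]), 'joint_velocities': array([ 0.03652683, -0.07955323,  0.23428491,  0.05970265, -0.04812168,
       -0.0061819 ]), 'effort': array([-1.51137037e-04, -3.91689634e+01,  1.87935501e+01,  4.23190489e+00,
        1.34687737e-02, -6.84591123e-05]), 'tcp_pos': array([ 0.21987965, -0.58448622,  0.23556405]), 'ee_rot': array([[-9.36051146e-01, -3.51863149e-01, -7.59853123e-04],
       [-3.51863962e-01,  9.36049380e-01,  1.81972229e-03],
       [ 7.09668288e-05,  1.97071807e-03, -9.99998056e-01]]), 'wrist_force': array([ 0.76582587, -0.39305792,  0.95782236]), 'moment': array([0.01246225, 0.08145635, 0.03837526]), 'gripper_force': 0.0, 'gripper_width': 0.9993509582501257}
```

View pics/top0.png

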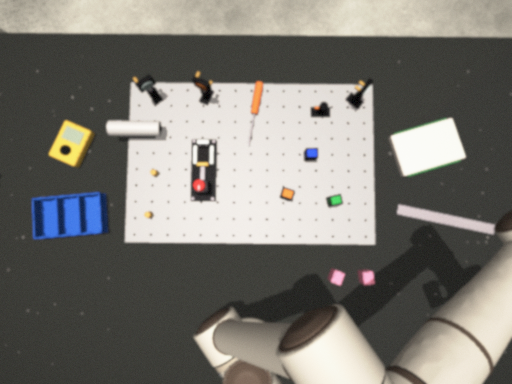

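View pics/side0.png

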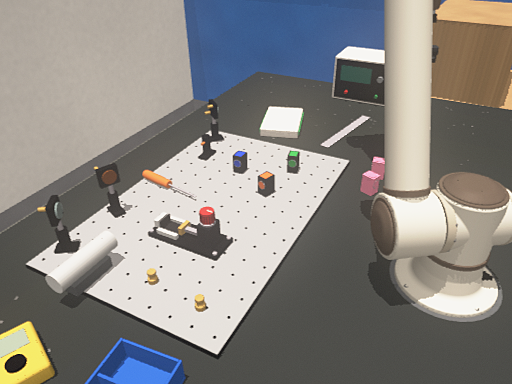

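Top view: orange-topped cell at (288,194), blue at (312,154), green at (335,201), pink look-alikes at (338,277) and (368,277). The clamp runs from the knob at (200,186) to the back stop near (203,147). In the side view the orange cell is at (266,182), the knob at (207,215). Candidates for "orange": the block at (288,194), the screwdriver handle at (257,97) and the orange mount parts at the board's edge. Only the block fits, since it is cell-shaped and has an orange top. Next I'll measure it and check it in a crop.

```bash
python3 - <<'E'
from h import *
a=load('top');b=load('side')
def mask(c,h0,h1,box,smin=110,vmin=50):
    h=cv2.cvtColor(c['frame'],cv2.COLOR_BGR2HSV); H=h[...,0].astype(int)
    hm=((H>=h0)&(H<=h1)) if h0<=h1 else ((H>=h0)|(H<=h1))
    m=(hm&(h[...,1]>smin)&(h[...,2]>vmin)).astype(np.uint8)
    o=np.zeros_like(m); x0,y0,x1,y1=box; o[y0:y1,x0:x1]=m[y0:y1,x0:x1]; return o
W={'top':cloud(a),'side':cloud(b)}
for lab,n,c,h0,h1,box in [('orange','top',a,5,20,(270,180,305,210)),('orange','side',b,5,20,(250,165,280,200)),('knob','top',a,170,6,(185,170,215,200)),('knob','side',b,170,6,(190,200,225,230))]:
    m=mask(c,h0,h1,box); cs,_=cv2.findContours(m,0,2); k=max(cs,key=cv2.contourArea)
    M=cv2.moments(k); u,v=M['m10']/M['m00'],M['m01']/M['m00']; r=cv2.minAreaRect(k)
    p=W[n][m>0]; print(lab,n,'px',round(u,1),round(v,1),'rect',r,'zmed',np.round(np.nanpercentile(p,[5,50,95],axis=0),4).tolist())
    for h in (.067,.1125): print('   ray',h,np.round(ray(c,u,v,h),4), [np.round(ray(c,*q,h)[:2],4).tolist() for q in cv2.boxPoints(r)])
# board height
print('board z',np.nanmedian(W['top'][215:235,200:300,2]),np.nanmedian(W['side'][270:300,180:200,2]))
# clamp dark region at top: base contour
g=cv2.cvtColor(a['frame'],cv2.COLOR_BGR2GRAY); print(g[135:205:3,185:222:2])
A=cv2.resize(a['frame'][125:215,180:340],None,fx=5,fy=5,interpolation=cv2.INTER_CUBIC)
B=cv2.resize(b['frame'][160:270,130:290],None,fx=5,fy=5,interpolation=cv2.INTER_CUBIC)
cv2.imwrite('pics/cropA.png',A);cv2.imwrite('pics/cropB.png',B)
E
```

```text
orange top px 287.2 193.3 rect ((287.1500244140625, 193.5500030517578), (10.75174331665039, 9.17060375213623), 18.43494987487793) zmed [[0.4562, -0.1235, 0.065], [0.4704, -0.1092, 0.0678], [0.4825, -0.0968, 0.0712]]
   ray 0.067 [ 0.4697 -0.1097  0.067 ] [[0.4612, -0.0906], [0.4867, -0.0989], [0.477, -0.1287], [0.4516, -0.1202]]
   ray 0.1125 [ 0.4662 -0.1057  0.1125] [[0.458, -0.0874], [0.4825, -0.0954], [0.4732, -0.1239], [0.4488, -0.1159]]
orange side px 265.7 174.9 rect ((265.9000244140625, 174.80001831054688), (5.81377649307251, 11.62755298614502), 63.43495178222656) zmed [[0.46, -0.1191, 0.0376], [0.4719, -0.0986, 0.0658], [0.4819, -0.0861, 0.0678]]
   ray 0.067 [ 0.4695 -0.105   0.067 ] [[0.4845, -0.098], [0.4717, -0.1341], [0.4539, -0.1133], [0.4668, -0.0782]]
   ray 0.1125 [ 0.4366 -0.039   0.1125] [[0.4505, -0.0325], [0.4386, -0.0658], [0.4222, -0.0466], [0.4341, -0.0143]]
knob top px 198.4 184.4 rect ((198.50003051757812, 185.00001525878906), (13.435027122497559, 12.020814895629883), 45.0) zmed [[0.4733, 0.1285, 0.0247], [0.4899, 0.1434, 0.1115], [0.5129, 0.1637, 0.1153]]

[... 1878 characters left out ...]
 134 154 140  77  49  50  53  57 121 227 238
  238]
 [232 237 227 117  98 134 136 141 133 123  83  52  21  43  53 123 225 237
  236]
 [207 233 226 121 104 134 182 203 143 121  86  56  19  33  53 115 183 227
  237]
 [237 237 225 118  68 108 164 177 121  86  69  54  22  32  59 129 230 238
  239]
 [237 237 227 114  49  44  58  56  51  49  37  32  22  32  56 128 228 237
  238]
 [236 238 227 122  70  57  52  45  40  41  42  40  43  55  65 130 230 239
  238]
 [237 236 230 195 177  84  58  55  56  55  57  57  75 176 182 145 232 238
  237]
 [213 236 232 204 192 184 183 161 120 174 184 183 187 193 196 192 199 230
  238]
 [235 238 238 237 239 238 237 236 233 237 237 239 238 239 237 237 231 237
  239]]
```

View pics/cropA.png

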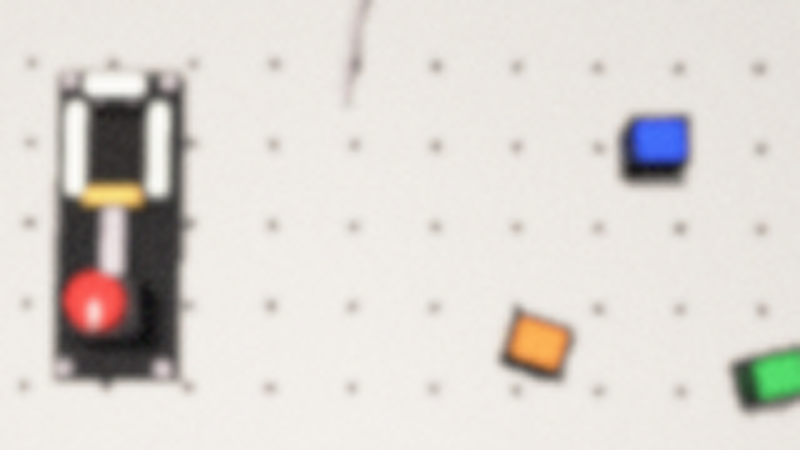

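View pics/cropB.png

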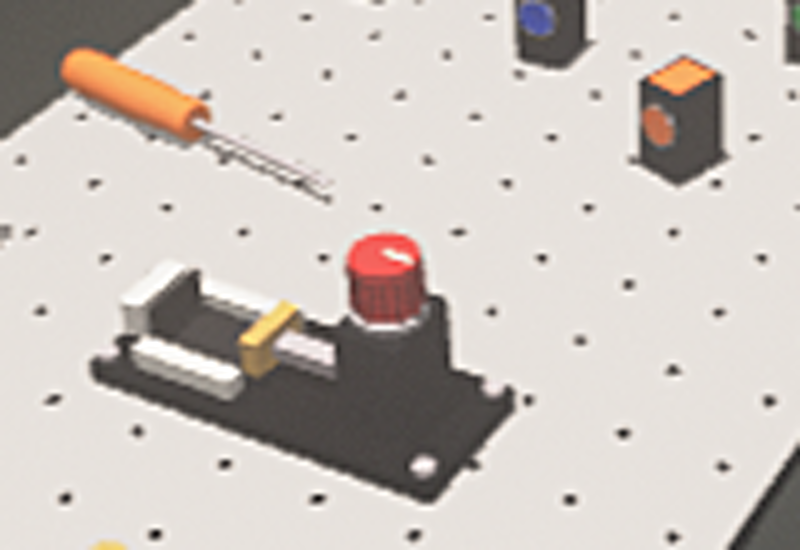

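The crop confirms it: black block, orange top, orange glass window facing +y, at top-view (288,194). The clamp lies nearly along world x, with the knob nearest the robot and the back stop block far away. Next are sub-pixel measurements.

```bash
cat >> h.py <<'E'
S=8
def up(ch,box):
    x0,y0,x1,y1=box
    return cv2.resize(ch[y0:y1,x0:x1].astype(np.float32),None,fx=S,fy=S,interpolation=cv2.INTER_CUBIC)
def topx(q,box): return ((q[0]+.5)/S-.5+box[0],(q[1]+.5)/S-.5+box[1])
def rect(c,ch,box,thr,h,close=0):
    m=(up(ch,box)>thr).astype(np.uint8)
    if close: m=cv2.morphologyEx(np.pad(m,close),cv2.MORPH_CLOSE,np.ones((close,close)))[close:-close,close:-close]
    k=max(cv2.findContours(m,cv2.RETR_EXTERNAL,cv2.CHAIN_APPROX_NONE)[0],key=cv2.contourArea)
    pts=np.array([ray(c,*topx(p[0],box),h)[:2] for p in k],np.float32)
    return cv2.minAreaRect(pts*1000), pts*1000
def rb(c): f=c['frame'].astype(int); return f[...,2]-f[...,0]
def rg(c): f=c['frame'].astype(int); return f[...,2]-f[...,1]
E
python3 - <<'E'
from h import *
a=load('top');b=load('side')
f=lambda r:(np.round(r[0],1),np.round(r[1],1),round(r[2],1))
def cen(p):
    M=cv2.moments(p.reshape(-1,1,2));return np.round([M['m10']/M['m00'],M['m01']/M['m00']],1)
for t in(50,70,90): r,p=rect(a,rb(a),(274,180,303,208),t,.067); print('cell top',t,f(r),cen(p))
for t in(50,70,90): r,p=rect(b,rb(b),(254,165,280,180),t,.067); print('cell side',t,f(r),cen(p))
g=255-cv2.cvtColor(a['frame'],cv2.COLOR_BGR2GRAY).astype(int)
for t in(100,120,140): r,p=rect(a,g,(184,132,224,206),t,.024,24); print('base',t,f(r),cen(p))
for t in(60,80): r,p=rect(a,rg(a),(185,170,215,200),t,.1125); print('knob top',t,f(r),cen(p))
for q in((148.4,232.4),(216,260),(233,240)): print(np.round(ray(b,*q,.012)*1000,1),np.round(ray(b,*q,.024)*1000,1))
# rails, stop, jaw in top view
w=cv2.cvtColor(a['frame'],cv2.COLOR_BGR2GRAY).astype(int)
for nm,bx,h in(('railL',(191,144,199,165),.035),('railR',(206,144,216,165),.035),('stop',(195,138,212,146),.050)):
    r,p=rect(a,w,bx,150,h); print(nm,f(r),cen(p))
r,p=rect(a,rb(a),(192,155,214,170),50,.05); print('jaw',f(r),cen(p),p.min(0),p.max(0))
W=cloud(a); 
for nm,v,u in(('stop',141.5,203),('railL',155,195),('seat',153,203),('jaw',163.5,203),('knob',184,198),('base',197,203)):
    print(nm,np.round(W[int(v),int(u)]*1000,1))
E
```

```text
cell top 50 (array([ 470.2, -109.7]), array([34.9, 28.8]), 72.0) [ 470.2 -109.7]
cell top 70 (array([ 470.1, -109.7]), array([33. , 27.1]), 72.0) [ 470.1 -109.8]
cell top 90 (array([ 470. , -109.8]), array([31.2, 25.4]), 72.0) [ 470.1 -109.8]
cell side 50 (array([ 469.5, -105.9]), array([33.6, 26.7]), 73.0) [ 469.5 -105.6]
cell side 70 (array([ 469.6, -105.8]), array([32.3, 25.7]), 73.4) [ 469.5 -105.6]
cell side 90 (array([ 469.6, -105.8]), array([31.4, 24.8]), 73.2) [ 469.5 -105.5]
base 100 (array([540.8, 139.3]), array([ 80.3, 191.8]), 89.9) [533.6 137.5]
base 120 (array([541. , 139.6]), array([ 77.9, 189.2]), 89.8) [533.6 137.5]
base 140 (array([540.7, 140. ]), array([ 74.9, 187.4]), 88.6) [528.3 137.7]
knob top 60 (array([488.5, 142.4]), array([36.8, 35.7]), 88.4) [488.  142.5]
knob top 80 (array([487.6, 142.7]), array([35.7, 33.3]), 68.2) [488.8 142.6]
[643.3 174.2  12. ] [632.2 184.9  24. ]
[448.1 181.7  12. ] [440.6 192.3  24. ]
[448.7 106.7  12. ] [441.1 118.6  24. ]
railL (array([588.8, 167.9]), array([64.2, 23.7]), 1.4) [587.2 169.6]
railR (array([587.3, 122. ]), array([23.7, 60.3]), 89.8) [586.  118.4]
stop (array([626.2, 141.1]), array([19.7, 50.6]), 0.6) [627.1 142.9]
jaw (array([557.5, 142.4]), array([16.5, 39.1]), 0.6) [557.4 142.1] [549.0657   122.866035] [565.71533 161.96165]
stop [625.7 141.   49.5]
railL [586.1 166.7  32.4]
seat [593.5 143.3  27. ]
jaw [559.2 139.6  49.6]
knob [490.  143.9 111.8]
base [459.5 140.9  23.8]
```

Both cameras agree on yaw (cell x axis at about -17.5°). They differ by a steady 4 mm in y for both the cell and the clamp, so I start from the mean: cell (470, -107.7), clamp centre line y ≈ 142. I'll turn and move above the cell.

>>> play_rows --steps '[{"az": -8.5,"claw": 60},{"az": -8.5,"claw": 60},{"az": -8.5,"claw": 60},{"az": -8.5,"claw": 60},{"az": -8.5,"claw": 60},{"az": -8.5,"claw": 60},{"az": -0.9,"claw": 60},{"dx": -41,"dy": -7.3,"claw": 60},{"dx": -41,"dy": -7.3,"claw": 60},{"dx": -41,"dy": -7.3,"claw": 60},{"dx": -41,"dy": -7.3,"claw": 60},{"dx": -41,"dy": -7.3,"claw": 60},{"dx": -41,"dy": -7.3,"claw": 60},{"dx": -41,"dy": -7.3,"claw": 60},{"dx": -41,"dy": -7.3,"claw": 60},{"dx": -41,"dy": -7.3,"claw": 60},{"dx": -41,"dy": -7.3,"claw": 60},{"dx": -41,"dy": -7.3,"claw": 60},{"dx": -41,"dy": -7.3,"claw": 60},{"dx": -38,"dy": -7.3,"claw": 60}]'

```text
invalid input at $.steps[0]: expected keys ax, ay, az, dx, dy, dz, claw
```

>>> play_rows --steps '[{"ax": 0,"ay": 0,"az": -8.5,"dx": 0,"dy": 0,"dz": 0,"claw": 60},{"ax": 0,"ay": 0,"az": -8.5,"dx": 0,"dy": 0,"dz": 0,"claw": 60},{"ax": 0,"ay": 0,"az": -8.5,"dx": 0,"dy": 0,"dz": 0,"claw": 60},{"ax": 0,"ay": 0,"az": -8.5,"dx": 0,"dy": 0,"dz": 0,"claw": 60},{"ax": 0,"ay": 0,"az": -8.5,"dx": 0,"dy": 0,"dz": 0,"claw": 60},{"ax": 0,"ay": 0,"az": -8.5,"dx": 0,"dy": 0,"dz": 0,"claw": 60},{"ax": 0,"ay": 0,"az": -0.9,"dx": 0,"dy": 0,"dz": 0,"claw": 60},{"ax": 0,"ay": 0,"az": 0,"dx": -41,"dy": -7.3,"dz": 0,"claw": 60},{"ax": 0,"ay": 0,"az": 0,"dx": -41,"dy": -7.3,"dz": 0,"claw": 60},{"ax": 0,"ay": 0,"az": 0,"dx": -41,"dy": -7.3,"dz": 0,"claw": 60},{"ax": 0,"ay": 0,"az": 0,"dx": -41,"dy": -7.3,"dz": 0,"claw": 60},{"ax": 0,"ay": 0,"az": 0,"dx": -41,"dy": -7.3,"dz": 0,"claw": 60},{"ax": 0,"ay": 0,"az": 0,"dx": -41,"dy": -7.3,"dz": 0,"claw": 60},{"ax": 0,"ay": 0,"az": 0,"dx": -41,"dy": -7.3,"dz": 0,"claw": 60},{"ax": 0,"ay": 0,"az": 0,"dx": -41,"dy": -7.3,"dz": 0,"claw": 60},{"ax": 0,"ay": 0,"az": 0,"dx": -41,"dy": -7.3,"dz": 0,"claw": 60},{"ax": 0,"ay": 0,"az": 0,"dx": -41,"dy": -7.3,"dz": 0,"claw": 60},{"ax": 0,"ay": 0,"az": 0,"dx": -41,"dy": -7.3,"dz": 0,"claw": 60},{"ax": 0,"ay": 0,"az": 0,"dx": -41,"dy": -7.3,"dz": 0,"claw": 60},{"ax": 0,"ay": 0,"az": 0,"dx": -38,"dy": -7.3,"dz": 0,"claw": 60}]'

```text
time_s: 2.1
tcp_pos: [0.4702, -0.1061, 0.2366]
ee_rot: [[-0.303, -0.953, 0.0], [-0.953, 0.303, 0.0], [-0.0, -0.0, -1.0]]
wrist_force: [0.6, -0.4, 0.8]
gripper_width: 0.691
gripper_force: 0.0
```

>>> play_rows --steps '[{"ax": 0,"ay": 0,"az": 0,"dx": 1.5,"dy": 0,"dz": 22,"claw": 60},{"ax": 0,"ay": 0,"az": 0,"dx": 0,"dy": 0,"dz": 22,"claw": 60},{"ax": 0,"ay": 0,"az": 0,"dx": 0,"dy": 0,"dz": 22,"claw": 60},{"ax": 0,"ay": 0,"az": 0,"dx": 0,"dy": 0,"dz": 22,"claw": 60},{"ax": 0,"ay": 0,"az": 0,"dx": 0,"dy": 0,"dz": 22,"claw": 60},{"ax": 0,"ay": 0,"az": 0,"dx": 0,"dy": 0,"dz": 22,"claw": 60},{"ax": 0,"ay": 0,"az": 0,"dx": 0,"dy": 0,"dz": 22,"claw": 60},{"ax": 0,"ay": 0,"az": 0,"dx": 0,"dy": 0,"dz": 14,"claw": 60},{"ax": 0,"ay": 0,"az": 0,"dx": 0,"dy": 0,"dz": 8,"claw": 60},{"ax": 0,"ay": 0,"az": 0,"dx": 0,"dy": 0,"dz": 5,"claw": 60},{"ax": 0,"ay": 0,"az": 0,"dx": 0,"dy": 0,"dz": 0,"claw": 60},{"ax": 0,"ay": 0,"az": 0,"dx": 0,"dy": 0,"dz": 0,"claw": 40},{"ax": 0,"ay": 0,"az": 0,"dx": 0,"dy": 0,"dz": 0,"claw": 35},{"ax": 0,"ay": 0,"az": 0,"dx": 0,"dy": 0,"dz": 0,"claw": 25},{"ax": 0,"ay": 0,"az": 0,"dx": 0,"dy": 0,"dz": 0,"claw": 20},{"ax": 0,"ay": 0,"az": 0,"dx": 0,"dy": 0,"dz": 0,"claw": 20},{"ax": 0,"ay": 0,"az": 0,"dx": 0,"dy": 0,"dz": 0,"claw": 20},{"ax": 0,"ay": 0,"az": 0,"dx": 0,"dy": 0,"dz": 0,"claw": 20}]'

```text
time_s: 3.9
tcp_pos: [0.4696, -0.1094, 0.0558]
ee_rot: [[-0.3, -0.954, 0.0], [-0.954, 0.3, -0.0], [-0.0, -0.0, -1.0]]
wrist_force: [0.4, 0.1, 1.9]
gripper_width: 0.345
gripper_force: 30.0
```

>>> play_rows --steps '[{"ax": 0,"ay": 0,"az": 0,"dx": 0,"dy": 0,"dz": -10,"claw": 20},{"ax": 0,"ay": 0,"az": 0,"dx": 0,"dy": 0,"dz": -20,"claw": 20},{"ax": 0,"ay": 0,"az": 0,"dx": 0,"dy": 0,"dz": -30,"claw": 20},{"ax": 0,"ay": 0,"az": 0,"dx": 0,"dy": 0,"dz": -30,"claw": 20},{"ax": 0,"ay": 0,"az": -4,"dx": 0,"dy": 0,"dz": -20,"claw": 20},{"ax": 0,"ay": 0,"az": -6,"dx": 0,"dy": 0,"dz": -10,"claw": 20},{"ax": 0,"ay": 0,"az": -5,"dx": 0,"dy": 0,"dz": 0,"claw": 20},{"ax": 0,"ay": 0,"az": -2.5,"dx": 0,"dy": 0,"dz": 0,"claw": 20},{"ax": 0,"ay": 0,"az": 0,"dx": -20,"dy": -9,"dz": 0,"claw": 20},{"ax": 0,"ay": 0,"az": 0,"dx": -34,"dy": -15,"dz": 0,"claw": 20},{"ax": 0,"ay": 0,"az": 0,"dx": -34,"dy": -15,"dz": 0,"claw": 20},{"ax": 0,"ay": 0,"az": 0,"dx": -34,"dy": -15,"dz": 0,"claw": 20},{"ax": 0,"ay": 0,"az": 0,"dx": -34,"dy": -15,"dz": 0,"claw": 20},{"ax": 0,"ay": 0,"az": 0,"dx": -34,"dy": -15,"dz": 0,"claw": 20},{"ax": 0,"ay": 0,"az": 0,"dx": -34,"dy": -15,"dz": 10,"claw": 20},{"ax": 0,"ay": 0,"az": 0,"dx": -20,"dy": -8,"dz": 20,"claw": 20},{"ax": 0,"ay": 0,"az": 0,"dx": -7,"dy": -3,"dz": 25,"claw": 20},{"ax": 0,"ay": 0,"az": 0,"dx": 0,"dy": 0,"dz": 12,"claw": 20},{"ax": 0,"ay": 0,"az": 0,"dx": 0,"dy": 0,"dz": 0,"claw": 20},{"ax": 0,"ay": 0,"az": 0,"dx": 0,"dy": 0,"dz": 0,"claw": 20}]'

```text
time_s: 5.9
tcp_pos: [0.5795, 0.141, 0.1093]
ee_rot: [[-0.0, -1.0, 0.001], [-1.0, 0.0, -0.0], [0.0, -0.001, -1.0]]
wrist_force: [1.2, 0.3, 0.2]
gripper_width: 0.345
gripper_force: 30.0
```

```bash
python3 - <<'E'
from h import *
print(np.round(sense()['tcp_pos']*1000,1))
a=grab('top');b=grab('side')
A=cv2.resize(a['frame'][125:210,170:235],None,fx=5,fy=5,interpolation=cv2.INTER_CUBIC)
B=cv2.resize(b['frame'][165:265,135:240],None,fx=5,fy=5,interpolation=cv2.INTER_CUBIC)
o=np.zeros((500,860,3),np.uint8); o[:425,:325]=A; o[:500,335:860]=B
cv2.imwrite('pics/over.png',o[:,:800])
E
```

```text
[579.5 141.  109.3]
```

View pics/over.png

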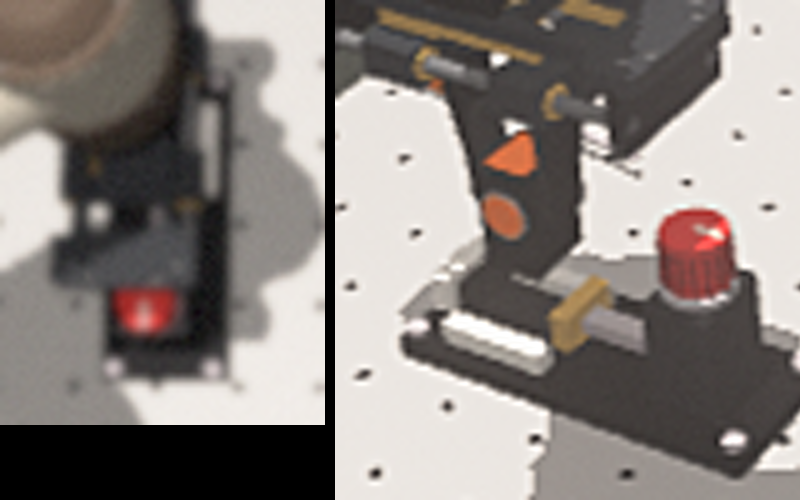

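The cell hangs over the clamp. The top view is blocked by the arm, but the side view shows the window clearly at about side pixel (169,208). I'll compare window and clamp edges in the side camera alone.

```bash
python3 - <<'E'
from h import *
b=load('side'); old=dict(b); old['frame']=cv2.imread('pics/side0.png')
def wc(c,box,t=60):
    m=(up(rb(c),box)>t).astype(np.uint8); n,l,s,ce=cv2.connectedComponentsWithStats(m)
    k=1+np.argmax(s[1:,4]); return topx(ce[k],box),s[k,4]/64
# old window: plane of +y face of the cell (centre 469.5,-105.6 side cam)
th=np.radians(-17.5); ny=np.array([-np.sin(th),np.cos(th)])
(u,v),ar=wc(old,(252,178,272,192)); print('old win',u,v,ar)
for h in np.arange(.034,.050,.002):
    p=ray(old,u,v,h)[:2]*1000-np.array([469.5,-105.6]); print(round(h-.012,3),'along y',round(p@ny,1),'along x',round(p@np.array([np.cos(th),np.sin(th)]),1))
for t in(50,60,70):
    (u,v),ar=wc(b,(160,200,182,216),t); print('new win',u,v,ar)
np.save('win.npy',[u,v])
for zz in (.0775,.0805,.0835,.0925,.0955): print(zz,np.round(ray(b,u,v,zz)*1000,1))
g=cv2.cvtColor(old['frame'],cv2.COLOR_BGR2GRAY).astype(int)
box=(140,215,245,270); U=up(g,box); P=[]
for col in range(U.shape[1]):
    d=np.where(U[:,col]<140)[0]
    if len(d): P.append(topx((col,d.max()+.5),box))
P=np.array(P)
for nm,lo,hi in(('front',152,212),('near',219,231)):
    s=P[(P[:,0]>lo)&(P[:,0]<hi)]
    w=np.array([ray(b,*q,.012)[:2]*1000 for q in s]).astype(np.float32)
    l=cv2.fitLine(w,cv2.DIST_HUBER,0,.01,.01).ravel(); print(nm,np.round(l,3),'first',w[0].round(1),'last',w[-1].round(1),'resid',np.std((w-l[2:])@np.array([-l[1],l[0]])).round(2))
E
```

```text
old win 260.9351653205452 184.80070040383646 30.953125
0.022 along y 7.4 along x 10.9
0.024 along y 9.5 along x 8.8
0.026 along y 11.7 along x 6.6
0.028 along y 13.9 along x 4.4
0.03 along y 16.1 along x 2.3
0.032 along y 18.3 along x 0.1
0.034 along y 20.5 along x -2.1
0.036 along y 22.7 along x -4.2
new win 168.06435331230284 207.85812302839116 49.53125
new win 168.07030458994262 207.86860867364157 46.296875
new win 168.07069152787835 207.88346307023895 43.15625
0.0775 [599.5 141.4  77.5]
0.0805 [596.6 144.6  80.5]
0.0835 [593.7 147.7  83.5]
0.0925 [585.1 157.1  92.5]
0.0955 [582.2 160.3  95.5]
front [  1.      0.    535.291 183.999] first [624.2 184.1] last [443.1 206.1] resid 15.49
near [ 7.00000e-03 -1.00000e+00  4.47539e+02  1.41002e+02] first [447.2 170.5] last [447.4 118.4] resid 1.85
```

Window height works out at 32 mm, which matches the cell's sizes. In the side camera the cell must move +1.8 mm in y; in the top camera, corrected for the visible base wall, it must move about -0.3 mm. I take +0.6, within the 2 mm clearance, and feel my way down.

>>> play_rows --steps '[{"ax": 0,"ay": 0,"az": 0,"dx": -0.6,"dy": 0.3,"dz": 8,"claw": 20},{"ax": 0,"ay": 0,"az": 0,"dx": 0,"dy": 0,"dz": 10,"claw": 20},{"ax": 0,"ay": 0,"az": 0,"dx": 0,"dy": 0,"dz": 7,"claw": 20},{"ax": 0,"ay": 0,"az": 0,"dx": 0,"dy": 0,"dz": 3,"claw": 20},{"ax": 0,"ay": 0,"az": 0,"dx": 0,"dy": 0,"dz": 1,"claw": 20},{"ax": 0,"ay": 0,"az": 0,"dx": 0,"dy": 0,"dz": 1,"claw": 20},{"ax": 0,"ay": 0,"az": 0,"dx": 0,"dy": 0,"dz": 1,"claw": 20},{"ax": 0,"ay": 0,"az": 0,"dx": 0,"dy": 0,"dz": 0.7,"claw": 20},{"ax": 0,"ay": 0,"az": 0,"dx": 0,"dy": 0,"dz": 0,"claw": 20}]'

```text
time_s: 6.9
tcp_pos: [0.579, 0.1423, 0.0769]
ee_rot: [[0.0, -1.0, 0.0], [-1.0, -0.0, 0.0], [-0.0, -0.0, -1.0]]
wrist_force: [0.4, -0.4, -1.5]
gripper_width: 0.339
gripper_force: 30.0
```

>>> play_rows --steps '[{"ax": 0,"ay": 0,"az": 0,"dx": 0,"dy": 0,"dz": 1,"claw": 20},{"ax": 0,"ay": 0,"az": 0,"dx": 0,"dy": 0,"dz": 1,"claw": 20},{"ax": 0,"ay": 0,"az": 0,"dx": 0,"dy": 0,"dz": 1,"claw": 20},{"ax": 0,"ay": 0,"az": 0,"dx": 0,"dy": 0,"dz": 0,"claw": 20},{"ax": 0,"ay": 0,"az": 0,"dx": 0,"dy": 0,"dz": 0,"claw": 20}]'

```text
time_s: 7.4
tcp_pos: [0.579, 0.1422, 0.0738]
ee_rot: [[0.0, -1.0, -0.0], [-1.0, -0.0, -0.0], [0.0, 0.0, -1.0]]
wrist_force: [0.0, -0.1, -1.6]
gripper_width: 0.347
gripper_force: 30.0
```

```bash
python3 - <<'E'
from h import *
s=sense(); print(np.round(s['tcp_pos']*1000,2),s['wrist_force'].round(2),s['moment'].round(3))
b=grab('side')
B=cv2.resize(b['frame'][190:265,140:230],None,fx=8,fy=8,interpolation=cv2.INTER_CUBIC)
cv2.imwrite('pics/low.png',B)
E
```

```text
[579.02 142.23  73.82] [ 0.01 -0.07 -1.63] [0.013 0.073 0.032]
```

View pics/low.png

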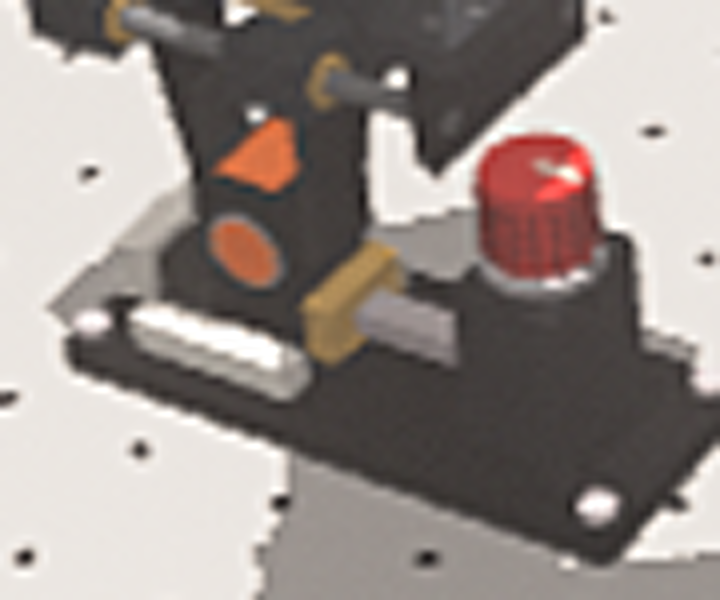

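The cell is between the rails, 5 mm below their tops, upright and with no side force. The window at crop (245,250) faces the near rail, and the jaw and its gap are clear. Down the last 3 mm.

>>> play_rows --steps '[{"ax": 0,"ay": 0,"az": 0,"dx": 0,"dy": 0,"dz": 1,"claw": 20},{"ax": 0,"ay": 0,"az": 0,"dx": 0,"dy": 0,"dz": 1,"claw": 20},{"ax": 0,"ay": 0,"az": 0,"dx": 0,"dy": 0,"dz": 0.7,"claw": 20},{"ax": 0,"ay": 0,"az": 0,"dx": 0,"dy": 0,"dz": 0.5,"claw": 20},{"ax": 0,"ay": 0,"az": 0,"dx": 0,"dy": 0,"dz": 0.3,"claw": 20},{"ax": 0,"ay": 0,"az": 0,"dx": 0,"dy": 0,"dz": 0,"claw": 20},{"ax": 0,"ay": 0,"az": 0,"dx": 0,"dy": 0,"dz": 0,"claw": 20}]'

```text
time_s: 8.15
tcp_pos: [0.579, 0.1422, 0.0706]
ee_rot: [[0.0, -1.0, -0.0], [-1.0, -0.0, -0.0], [0.0, 0.0, -1.0]]
wrist_force: [-1.8, -0.9, 1.3]
gripper_width: 0.34
gripper_force: 30.0
```

Light contact: the force rose by about 3 N. I'll open, rise straight up and look.

>>> play_rows --steps '[{"ax": 0,"ay": 0,"az": 0,"dx": 0,"dy": 0,"dz": 0,"claw": 32},{"ax": 0,"ay": 0,"az": 0,"dx": 0,"dy": 0,"dz": 0,"claw": 36},{"ax": 0,"ay": 0,"az": 0,"dx": 0,"dy": 0,"dz": 0,"claw": 42},{"ax": 0,"ay": 0,"az": 0,"dx": 0,"dy": 0,"dz": 0,"claw": 46},{"ax": 0,"ay": 0,"az": 0,"dx": 0,"dy": 0,"dz": 0,"claw": 46},{"ax": 0,"ay": 0,"az": 0,"dx": 0,"dy": 0,"dz": 0,"claw": 46},{"ax": 0,"ay": 0,"az": 0,"dx": 0,"dy": 0,"dz": -5,"claw": 46},{"ax": 0,"ay": 0,"az": 0,"dx": 0,"dy": 0,"dz": -15,"claw": 46},{"ax": 0,"ay": 0,"az": 0,"dx": 0,"dy": 0,"dz": -20,"claw": 46},{"ax": 0,"ay": 0,"az": 0,"dx": 0,"dy": 0,"dz": -30,"claw": 46},{"ax": 0,"ay": 0,"az": 0,"dx": 0,"dy": 0,"dz": -30,"claw": 46},{"ax": 0,"ay": 0,"az": -8.5,"dx": 0,"dy": 0,"dz": 0,"claw": 60},{"ax": 0,"ay": 0,"az": -8.5,"dx": 0,"dy": 0,"dz": 0,"claw": 60},{"ax": 0,"ay": 0,"az": -8.5,"dx": 0,"dy": 0,"dz": 0,"claw": 60},{"ax": 0,"ay": 0,"az": -8.5,"dx": 0,"dy": 0,"dz": 0,"claw": 60},{"ax": 0,"ay": 0,"az": -8.5,"dx": 0,"dy": 0,"dz": 0,"claw": 60},{"ax": 0,"ay": 0,"az": -8.5,"dx": 0,"dy": 0,"dz": 0,"claw": 60},{"ax": 0,"ay": 0,"az": -8.5,"dx": 0,"dy": 0,"dz": 0,"claw": 60},{"ax": 0,"ay": 0,"az": -8.5,"dx": 0,"dy": 0,"dz": 0,"claw": 60},{"ax": 0,"ay": 0,"az": -8.5,"dx": 0,"dy": 0,"dz": 0,"claw": 60}]'

```text
time_s: 10.15
tcp_pos: [0.579, 0.1422, 0.1708]
ee_rot: [[0.974, -0.227, 0.0], [-0.227, -0.974, 0.0], [0.0, -0.0, -1.0]]
wrist_force: [-0.5, 0.3, -0.3]
gripper_width: 0.688
gripper_force: 0.0
```

```bash
python3 - <<'E'
from h import *
s=sense(); print(np.round(s['tcp_pos']*1000,2),s['joints'].round(1),s['ee_rot'].round(3).tolist(),s['moment'].round(3),s['wrist_force'].round(2))
b=grab('side')
B=cv2.resize(b['frame'][175:265,135:235],None,fx=6,fy=6,interpolation=cv2.INTER_CUBIC)
cv2.imwrite('pics/placed.png',B)
# window of the placed cell, side cam, at z=.027+.032
box=(160,205,182,235);m=(up(rb(b),box)>60).astype(np.uint8);n,l,st,ce=cv2.connectedComponentsWithStats(m)
for k in range(1,n):
    if st[k,4]>300: u,v=topx(ce[k],box); print(u,v,st[k,4]/64,np.round(ray(b,u,v,.059)*1000,1),np.round(ray(b,u,v,.082)*1000,1))
E
```

```text
[579.03 142.23 170.78] [ 29.3  22.3  -9.1   0.  -58.5  47.5] [[0.974, -0.227, 0.0], [-0.227, -0.974, 0.0], [0.0, -0.0, -1.0]] [-0.061  0.112  0.031] [-0.5   0.25 -0.28]
174.04379061738425 209.81166226645004 76.9375 [599.7 121.9  59. ] [578.3 146.   82. ]
170.25516813671445 222.0297454979787 42.515625 [578.9 164.   59. ] [558.3 186.5  82. ]
179.9841528436019 229.525547985782 26.375 [542.8 176.1  59. ] [523.5 198.1  82. ]
```

View pics/placed.png

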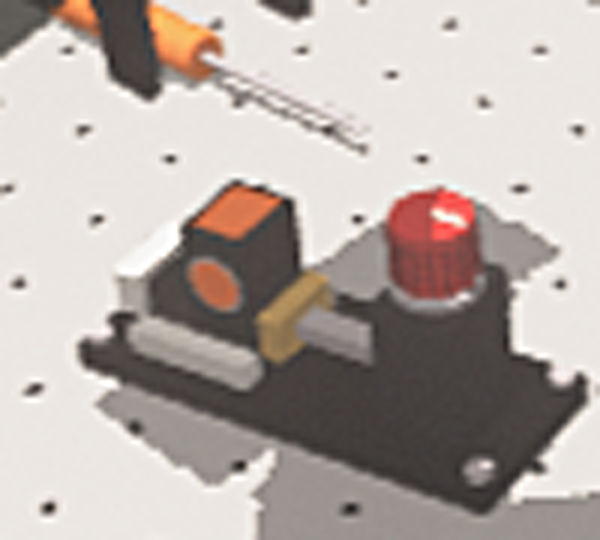

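The cell stands upright on the seat, orange window at crop (213,283) facing the rail, with the jaw open behind it. In the side camera its centre is (578.9, 146.0), and the clamp centre line there is 146.0. Next is the knob, at about (486.5, 141.7); I wind the wrist back first so one grip covers the whole turn.

>>> play_rows --steps '[{"ax": 0,"ay": 0,"az": -8.25,"dx": 0,"dy": 0,"dz": 0,"claw": 60},{"ax": 0,"ay": 0,"az": -8.25,"dx": 0,"dy": 0,"dz": 0,"claw": 60},{"ax": 0,"ay": 0,"az": -8.25,"dx": 0,"dy": 0,"dz": 0,"claw": 60},{"ax": 0,"ay": 0,"az": -8.25,"dx": 0,"dy": 0,"dz": 0,"claw": 60},{"ax": 0,"ay": 0,"az": -8.25,"dx": 0,"dy": 0,"dz": 0,"claw": 60},{"ax": 0,"ay": 0,"az": -8.25,"dx": 0,"dy": 0,"dz": 0,"claw": 60},{"ax": 0,"ay": 0,"az": -8.25,"dx": 0,"dy": 0,"dz": 0,"claw": 60},{"ax": 0,"ay": 0,"az": -8.25,"dx": 0,"dy": 0,"dz": 0,"claw": 60},{"ax": 0,"ay": 0,"az": 0,"dx": -14,"dy": -18.4,"dz": 0,"claw": 60},{"ax": 0,"ay": 0,"az": 0,"dx": -14,"dy": -18.4,"dz": 0,"claw": 60},{"ax": 0,"ay": 0,"az": 0,"dx": -14,"dy": -18.4,"dz": 0,"claw": 60},{"ax": 0,"ay": 0,"az": 0,"dx": -14.2,"dy": -18.3,"dz": 0,"claw": 60},{"ax": 0,"ay": 0,"az": 0,"dx": 0,"dy": 0,"dz": 0,"claw": 60},{"ax": 0,"ay": 0,"az": 0,"dx": 0,"dy": 0,"dz": 0,"claw": 60}]'

```text
time_s: 11.6
tcp_pos: [0.4867, 0.1426, 0.1711]
ee_rot: [[0.609, 0.793, 0.002], [0.793, -0.609, 0.001], [0.001, 0.001, -1.0]]
wrist_force: [0.5, 0.6, -0.2]
gripper_width: 0.687
gripper_force: 0.0
```

```bash
python3 - <<'E'
from h import *
s=sense(); print(np.round(s['tcp_pos']*1000,2),s['joints'].round(1),s['moment'].round(3),s['wrist_force'].round(2))
b=load('side')  # knob silhouette in side view, tool away
m=(up(rg(b),(192,200,225,232))>60).astype(np.uint8);box=(192,200,225,232)
k=max(cv2.findContours(m,0,1)[0],key=cv2.contourArea).reshape(-1,2)
P=np.array([topx(p,box) for p in k]); L,R=P[:,0].min(),P[:,0].max(); print('knob px',L,R,P[:,1].min(),P[:,1].max())
# silhouette midline: axis lies in the vertical plane through the camera and mid column; top rim far edge gives range
mid=(L+R)/2; t=P[:,1].min(); pf=ray(b,mid,t,.1125)*1000
d=pf[:2]-np.array(b['xyz'])[:2]*1000; d/=np.linalg.norm(d); print('axis side cam',np.round(pf[:2]-16*d,1))
E
```

```text
[486.72 142.6  171.12] [ 34.7  14.1 -21.4   0.  -54.4 107.7] [-0.169  0.036 -0.019] [ 0.54  0.62 -0.17]
knob px 199.1875 213.6875 205.9375 224.0625
axis side cam [485.4 147.3]
```

>>> play_rows --steps '[{"ax": 0,"ay": 0,"az": 0,"dx": -0.3,"dy": -0.2,"dz": 15,"claw": 60},{"ax": 0,"ay": 0,"az": 0,"dx": 0,"dy": 0,"dz": 18,"claw": 60},{"ax": 0,"ay": 0,"az": 0,"dx": 0,"dy": 0,"dz": 16,"claw": 60},{"ax": 0,"ay": 0,"az": 0,"dx": 0,"dy": 0,"dz": 12,"claw": 60},{"ax": 0,"ay": 0,"az": 0,"dx": 0,"dy": 0,"dz": 6,"claw": 60},{"ax": 0,"ay": 0,"az": 0,"dx": 0,"dy": 0,"dz": 2,"claw": 60},{"ax": 0,"ay": 0,"az": 0,"dx": 0,"dy": 0,"dz": 0,"claw": 45},{"ax": 0,"ay": 0,"az": 0,"dx": 0,"dy": 0,"dz": 0,"claw": 38},{"ax": 0,"ay": 0,"az": 0,"dx": 0,"dy": 0,"dz": 0,"claw": 30},{"ax": 0,"ay": 0,"az": 0,"dx": 0,"dy": 0,"dz": 0,"claw": 22},{"ax": 0,"ay": 0,"az": 0,"dx": 0,"dy": 0,"dz": 0,"claw": 22},{"ax": 0,"ay": 0,"az": 0,"dx": 0,"dy": 0,"dz": 0,"claw": 22},{"ax": 0,"ay": 0,"az": 0,"dx": 0,"dy": 0,"dz": 0,"claw": 22}]'

```text
time_s: 12.9
tcp_pos: [0.4865, 0.1423, 0.1018]
ee_rot: [[0.608, 0.794, 0.001], [0.794, -0.608, 0.0], [0.001, 0.001, -1.0]]
wrist_force: [-0.4, -0.8, 2.6]
gripper_width: 0.357
gripper_force: 30.0
```

```bash
cat > st.py <<'E'
from h import *
s=sense(); R=s['ee_rot']
print('t',round(s['time_s'],2),np.round(s['tcp_pos']*1000,2),'yaw',round(np.degrees(np.arctan2(R[1,1],R[0,1])),2),'q6',s['joints'][5].round(2),'m',s['moment'].round(3),'f',s['wrist_force'].round(2),'ftool',(R.T@s['wrist_force']).round(1),'w',round(s['gripper_width']*87,2),'gf',s['gripper_force'],'tau6',s['effort'][5].round(3))
E
python3 st.py
```

```text
t 12.9 [486.52 142.27 101.78] yaw -37.47 q6 107.82 m [-0.51  -0.103  0.017] f [-0.36 -0.77  2.62] ftool [-0.8  0.2 -2.6] w 31.03 gf 29.998674583621323 tau6 -0.007
```

Grip on the knob is well centred (31 mm, no side force). First 40° clockwise.

>>> play_rows --steps '[{"ax": 0,"ay": 0,"az": 4,"dx": 0,"dy": 0,"dz": 0,"claw": 22},{"ax": 0,"ay": 0,"az": 4,"dx": 0,"dy": 0,"dz": 0,"claw": 22},{"ax": 0,"ay": 0,"az": 4,"dx": 0,"dy": 0,"dz": 0,"claw": 22},{"ax": 0,"ay": 0,"az": 4,"dx": 0,"dy": 0,"dz": 0,"claw": 22},{"ax": 0,"ay": 0,"az": 4,"dx": 0,"dy": 0,"dz": 0,"claw": 22},{"ax": 0,"ay": 0,"az": 4,"dx": 0,"dy": 0,"dz": 0,"claw": 22},{"ax": 0,"ay": 0,"az": 4,"dx": 0,"dy": 0,"dz": 0,"claw": 22},{"ax": 0,"ay": 0,"az": 4,"dx": 0,"dy": 0,"dz": 0,"claw": 22},{"ax": 0,"ay": 0,"az": 4,"dx": 0,"dy": 0,"dz": 0,"claw": 22},{"ax": 0,"ay": 0,"az": 4,"dx": 0,"dy": 0,"dz": 0,"claw": 22}]'

```text
time_s: 13.9
tcp_pos: [0.4859, 0.1432, 0.1018]
ee_rot: [[0.977, 0.215, 0.0], [0.215, -0.977, 0.001], [0.001, -0.001, -1.0]]
wrist_force: [-2.9, 3.8, 4.6]
gripper_width: 0.355
gripper_force: 30.0
```

```bash
python3 st.py && python3 - <<'E'
from h import *
b=grab('side')
B=cv2.resize(b['frame'][175:265,135:235],None,fx=6,fy=6,interpolation=cv2.INTER_CUBIC)
cv2.imwrite('pics/turn1.png',B)
E
```

```text
t 13.9 [485.93 143.23 101.78] yaw -77.6 q6 67.69 m [0.924 1.013 0.175] f [-2.91  3.78  4.55] ftool [-2.  -4.3 -4.5] w 30.87 gf 29.995578713715076 tau6 0.264
```

View pics/turn1.png

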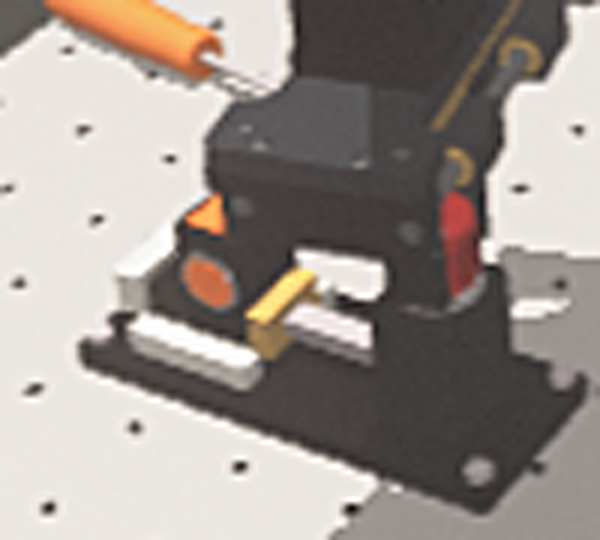

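The jaw has moved about 5.6 mm and just touches the cell, which is upright (window at crop (210,280)). Torque is 0.175 N m. A small re-centring, then on.

>>> play_rows --steps '[{"ax": 0,"ay": 0,"az": 4,"dx": -0.3,"dy": -0.9,"dz": 0,"claw": 22},{"ax": 0,"ay": 0,"az": 4,"dx": 0,"dy": 0,"dz": 0,"claw": 22},{"ax": 0,"ay": 0,"az": 4,"dx": 0,"dy": 0,"dz": 0,"claw": 22},{"ax": 0,"ay": 0,"az": 4,"dx": 0,"dy": 0,"dz": 0,"claw": 22},{"ax": 0,"ay": 0,"az": 4,"dx": 0,"dy": 0,"dz": 0,"claw": 22},{"ax": 0,"ay": 0,"az": 4,"dx": 0,"dy": 0,"dz": 0,"claw": 22},{"ax": 0,"ay": 0,"az": 4,"dx": 0,"dy": 0,"dz": 0,"claw": 22}]'

```text
time_s: 14.65
tcp_pos: [0.4859, 0.1441, 0.1018]
ee_rot: [[0.963, -0.268, 0.001], [-0.268, -0.963, 0.002], [0.001, -0.002, -1.0]]
wrist_force: [-2.9, 4.3, 3.2]
gripper_width: 0.361
gripper_force: 30.0
```

```bash
python3 st.py
```

```text
t 14.65 [485.91 144.11 101.8 ] yaw -105.53 q6 39.64 m [1.027 0.794 0.194] f [-2.9   4.27  3.24] ftool [-3.9 -3.3 -3.2] w 31.38 gf 29.995643785223365 tau6 0.265
```

>>> play_rows --steps '[{"ax": 0,"ay": 0,"az": 3,"dx": 0,"dy": 0,"dz": 0,"claw": 22},{"ax": 0,"ay": 0,"az": 3,"dx": 0,"dy": 0,"dz": 0,"claw": 22},{"ax": 0,"ay": 0,"az": 3,"dx": 0,"dy": 0,"dz": 0,"claw": 22},{"ax": 0,"ay": 0,"az": 3,"dx": 0,"dy": 0,"dz": 0,"claw": 22}]'

```text
time_s: 15.05
tcp_pos: [0.4861, 0.1445, 0.1018]
ee_rot: [[0.887, -0.462, 0.002], [-0.462, -0.887, 0.002], [0.0, -0.003, -1.0]]
wrist_force: [-1.7, 4.2, 2.0]
gripper_width: 0.36
gripper_force: 30.0
```

```bash
python3 st.py
```

```text
t 15.05 [486.07 144.46 101.8 ] yaw -117.49 q6 27.68 m [1.327 0.764 0.169] f [-1.66  4.19  1.99] ftool [-3.4 -3.  -2. ] w 31.36 gf 29.996749036945403 tau6 0.151
```

>>> play_rows --steps '[{"ax": 0,"ay": 0,"az": 2.5,"dx": 0,"dy": 0,"dz": 0,"claw": 22},{"ax": 0,"ay": 0,"az": 2.5,"dx": 0,"dy": 0,"dz": 0,"claw": 22},{"ax": 0,"ay": 0,"az": 2.5,"dx": 0,"dy": 0,"dz": 0,"claw": 22},{"ax": 0,"ay": 0,"az": 2.5,"dx": 0,"dy": 0,"dz": 0,"claw": 22}]'

```text
time_s: 15.45
tcp_pos: [0.4862, 0.1447, 0.1018]
ee_rot: [[0.794, -0.608, 0.002], [-0.608, -0.794, 0.003], [0.0, -0.003, -1.0]]
wrist_force: [-1.8, 3.9, 2.5]
gripper_width: 0.36
gripper_force: 30.0
```

```bash
python3 st.py
```

```text
t 15.45 [486.23 144.72 101.8 ] yaw -127.46 q6 17.7 m [1.573 0.746 0.224] f [-1.85  3.89  2.47] ftool [-3.8 -2.  -2.5] w 31.34 gf 29.997277557849884 tau6 0.094
```

>>> play_rows --steps '[{"ax": 0,"ay": 0,"az": 2.5,"dx": -0.5,"dy": -0.6,"dz": 0,"claw": 22},{"ax": 0,"ay": 0,"az": 2.5,"dx": 0,"dy": 0,"dz": 0,"claw": 22}]'

```text
time_s: 15.65
tcp_pos: [0.4863, 0.1449, 0.1018]
ee_rot: [[0.738, -0.675, 0.002], [-0.675, -0.738, 0.002], [0.0, -0.002, -1.0]]
wrist_force: [-0.8, 2.6, 1.7]
gripper_width: 0.359
gripper_force: 30.0
```

```bash
python3 st.py
```

```text
t 15.65 [486.28 144.92 101.78] yaw -132.44 q6 12.62 m [0.801 0.321 0.196] f [-0.76  2.64  1.73] ftool [-2.3 -1.4 -1.7] w 31.22 gf 29.997378098778427 tau6 0.093
```

```bash
cat >> st.py <<'E'
b=grab('side'); box=(155,205,177,235);m=(up(rb(b),box)>60).astype(np.uint8);n,l,st,ce=cv2.connectedComponentsWithStats(m)
for k in range(1,n):
    if st[k,4]>1000: u,v=topx(ce[k],box); print('win',round(u,2),round(v,2),st[k,4]/64,np.round(ray(b,u,v,.059)*1000,1))
E
python3 st.py
```

```text
t 15.65 [486.28 144.92 101.78] yaw -132.44 q6 12.62 m [0.801 0.321 0.196] f [-0.76  2.64  1.73] ftool [-2.3 -1.4 -1.7] w 31.22 gf 29.997378098778427 tau6 0.093
win 170.58 208.92 66.421875 [609.3 122.7  59. ]
win 166.61 220.79 43.71875 [589.3 164.1  59. ]
win 175.0 227.33 25.359375 [557.5 174.8  59. ]
```

>>> play_rows --steps '[{"ax": 0,"ay": 0,"az": 2.5,"dx": -0.3,"dy": -0.4,"dz": 0,"claw": 22},{"ax": 0,"ay": 0,"az": 2.5,"dx": 0,"dy": 0,"dz": 0,"claw": 22}]'

```text
time_s: 15.9
tcp_pos: [0.4864, 0.1451, 0.1018]
ee_rot: [[0.677, -0.736, 0.002], [-0.736, -0.677, 0.001], [0.0, -0.002, -1.0]]
wrist_force: [0.6, 1.8, 1.6]
gripper_width: 0.359
gripper_force: 30.0
```

```bash
python3 st.py
```

```text
t 15.9 [486.39 145.05 101.77] yaw -137.42 q6 7.6 m [0.56  0.114 0.173] f [0.57 1.8  1.58] ftool [-0.9 -1.6 -1.6] w 31.2 gf 29.997331607155502 tau6 0.099
win 170.14 208.71 77.0625 [610.8 122.5  59. ]
win 166.27 220.62 45.015625 [590.3 163.9  59. ]
win 174.85 227.5 26.125 [557.4 175.4  59. ]
```

>>> play_rows --steps '[{"ax": 0,"ay": 0,"az": 2.5,"dx": 0,"dy": 0,"dz": 0,"claw": 22},{"ax": 0,"ay": 0,"az": 2.5,"dx": 0,"dy": 0,"dz": 0,"claw": 22},{"ax": 0,"ay": 0,"az": 2.5,"dx": 0,"dy": 0,"dz": 0,"claw": 22},{"ax": 0,"ay": 0,"az": 2.5,"dx": 0,"dy": 0,"dz": 0,"claw": 22}]'

```text
time_s: 16.35
tcp_pos: [0.4866, 0.1452, 0.1018]
ee_rot: [[0.539, -0.843, 0.002], [-0.843, -0.539, 0.002], [-0.0, -0.003, -1.0]]
wrist_force: [0.2, 2.8, 2.6]
gripper_width: 0.361
gripper_force: 30.0
```

```bash
python3 st.py
```

```text
t 16.35 [486.61 145.25 101.79] yaw -147.41 q6 -2.38 m [ 0.839 -0.019  0.169] f [0.21 2.82 2.63] ftool [-2.3 -1.7 -2.6] w 31.43 gf 29.997511999681592 tau6 0.096
win 169.5 208.45 82.03125 [612.8 122.3  59. ]
win 165.82 220.44 43.296875 [591.7 163.9  59. ]
win 174.72 227.3 31.40625 [558.1 175.   59. ]
```

>>> play_rows --steps '[{"ax": 0,"ay": 0,"az": 2.5,"dx": 0,"dy": 0,"dz": 0,"claw": 22},{"ax": 0,"ay": 0,"az": 2.5,"dx": 0,"dy": 0,"dz": 0,"claw": 22},{"ax": 0,"ay": 0,"az": 2.5,"dx": 0,"dy": 0,"dz": 0,"claw": 22},{"ax": 0,"ay": 0,"az": 2.5,"dx": 0,"dy": 0,"dz": 0,"claw": 22}]'

```text
time_s: 16.8
tcp_pos: [0.4869, 0.1454, 0.1018]
ee_rot: [[0.384, -0.923, 0.003], [-0.923, -0.384, 0.002], [-0.001, -0.004, -1.0]]
wrist_force: [2.1, 2.4, 1.5]
gripper_width: 0.361
gripper_force: 30.0
```

```bash
python3 st.py
```

```text
t 16.8 [486.9 145.4 101.8] yaw -157.39 q6 -12.36 m [ 0.925 -0.311  0.191] f [2.15 2.41 1.48] ftool [-1.4 -2.9 -1.5] w 31.44 gf 29.99760165810585 tau6 0.095
win 169.04 208.33 81.796875 [614.1 122.4  59. ]
win 165.38 220.3 43.671875 [592.9 163.9  59. ]
win 174.41 227.02 34.03125 [559.3 174.5  59. ]
```

>>> play_rows --steps '[{"ax": 0,"ay": 0,"az": 2.5,"dx": 0,"dy": 0,"dz": 0,"claw": 22},{"ax": 0,"ay": 0,"az": 2.5,"dx": 0,"dy": 0,"dz": 0,"claw": 22},{"ax": 0,"ay": 0,"az": 2.5,"dx": 0,"dy": 0,"dz": 0,"claw": 22},{"ax": 0,"ay": 0,"az": 2.5,"dx": 0,"dy": 0,"dz": 0,"claw": 22}]'

```text
time_s: 17.25
tcp_pos: [0.4872, 0.1455, 0.1018]
ee_rot: [[0.219, -0.976, 0.004], [-0.976, -0.219, 0.002], [-0.001, -0.004, -1.0]]
wrist_force: [1.7, 3.4, -0.4]
gripper_width: 0.359
gripper_force: 30.0
```

```bash
python3 st.py
```

```text
t 17.25 [487.19 145.46 101.83] yaw -167.37 q6 -22.34 m [ 0.969 -0.591  0.149] f [ 1.68  3.43 -0.36] ftool [-3.  -2.4  0.4] w 31.2 gf 29.9977970123291 tau6 0.094
win 168.61 208.19 81.546875 [615.3 122.4  59. ]
win 164.88 220.16 43.71875 [594.3 164.   59. ]
win 174.2 224.51 21.828125 [565.3 167.3  59. ]
```

>>> play_rows --steps '[{"ax": 0,"ay": 0,"az": 2.5,"dx": 0,"dy": 0,"dz": 0,"claw": 22},{"ax": 0,"ay": 0,"az": 2.5,"dx": 0,"dy": 0,"dz": 0,"claw": 22},{"ax": 0,"ay": 0,"az": 2.5,"dx": 0,"dy": 0,"dz": 0,"claw": 22},{"ax": 0,"ay": 0,"az": 2.5,"dx": 0,"dy": 0,"dz": 0,"claw": 22}]'

```text
time_s: 17.7
tcp_pos: [0.4875, 0.1455, 0.1019]
ee_rot: [[0.046, -0.999, 0.004], [-0.999, -0.046, 0.002], [-0.002, -0.004, -1.0]]
wrist_force: [3.6, 2.9, -0.6]
gripper_width: 0.362
gripper_force: 30.0
```

```bash
python3 st.py
```

```text
t 17.7 [487.49 145.53 101.85] yaw -177.35 q6 -32.33 m [ 0.977 -1.012  0.229] f [ 3.61  2.87 -0.62] ftool [-2.7 -3.7  0.6] w 31.52 gf 29.997611604630947 tau6 0.067
win 168.07 208.13 80.421875 [616.7 122.8  59. ]
win 164.4 219.97 43.0625 [595.7 163.9  59. ]
win 173.75 226.19 39.171875 [562.5 172.8  59. ]
```

>>> play_rows --steps '[{"ax": 0,"ay": 0,"az": 2.5,"dx": 0,"dy": 0,"dz": 0,"claw": 22},{"ax": 0,"ay": 0,"az": 2.5,"dx": 0,"dy": 0,"dz": 0,"claw": 22}]'

```text
time_s: 17.95
tcp_pos: [0.4876, 0.1455, 0.1018]
ee_rot: [[-0.041, -0.999, 0.005], [-0.999, 0.041, 0.002], [-0.003, -0.004, -1.0]]
wrist_force: [4.5, 3.5, -1.0]
gripper_width: 0.356
gripper_force: 30.0
```

```bash
python3 st.py
```

```text
t 17.95 [487.64 145.55 101.85] yaw 177.66 q6 -37.32 m [ 0.932 -1.205  0.226] f [ 4.47  3.5  -1.01] ftool [-3.7 -4.3  1. ] w 30.95 gf 29.997757324017584 tau6 0.052
win 167.85 208.07 80.234375 [617.3 122.8  59. ]
win 164.29 219.92 44.25 [596.  163.9  59. ]
win 173.75 226.18 41.453125 [562.5 172.7  59. ]
```

>>> play_rows --steps '[{"ax": 0,"ay": 0,"az": 2.5,"dx": 0,"dy": 0,"dz": 0,"claw": 22},{"ax": 0,"ay": 0,"az": 2.5,"dx": 0,"dy": 0,"dz": 0,"claw": 22}]'

```text
time_s: 18.2
tcp_pos: [0.4878, 0.1455, 0.1018]
ee_rot: [[-0.128, -0.992, 0.005], [-0.992, 0.128, 0.002], [-0.003, -0.004, -1.0]]
wrist_force: [3.9, 2.1, -1.6]
gripper_width: 0.359
gripper_force: 30.0
```

```bash
python3 st.py
```

```text
t 18.2 [487.76 145.52 101.85] yaw 172.66 q6 -42.32 m [ 0.818 -1.337  0.211] f [ 3.95  2.09 -1.58] ftool [-2.6 -3.6  1.6] w 31.26 gf 29.997735642828047 tau6 0.035
win 167.64 208.04 80.0 [617.8 123.   59. ]
win 164.09 219.86 43.53125 [596.6 163.9  59. ]
win 173.7 226.14 42.625 [562.7 172.6  59. ]
```

>>> play_rows --steps '[{"ax": 0,"ay": 0,"az": 2.5,"dx": 0,"dy": 0,"dz": 0,"claw": 22},{"ax": 0,"ay": 0,"az": 2.5,"dx": 0,"dy": 0,"dz": 0,"claw": 22}]'

```text
time_s: 18.45
tcp_pos: [0.4879, 0.1455, 0.1018]
ee_rot: [[-0.214, -0.977, 0.005], [-0.977, 0.214, 0.002], [-0.003, -0.004, -1.0]]
wrist_force: [5.9, 2.8, -1.9]
gripper_width: 0.359
gripper_force: 30.0
```

```bash
python3 st.py
```

```text
t 18.45 [487.92 145.51 101.85] yaw 167.67 q6 -47.32 m [ 0.747 -1.534  0.229] f [ 5.87  2.84 -1.9 ] ftool [-4.  -5.1  1.9] w 31.25 gf 29.99753841664642 tau6 0.051
win 167.5 208.02 79.53125 [618.2 123.1  59. ]
win 163.87 219.82 43.109375 [597.2 164.   59. ]
win 173.64 225.78 45.703125 [563.6 171.7  59. ]
```

>>> play_rows --steps '[{"ax": 0,"ay": 0,"az": 2.5,"dx": -0.4,"dy": -0.4,"dz": 0,"claw": 22},{"ax": 0,"ay": 0,"az": 2.5,"dx": 0,"dy": 0,"dz": 0,"claw": 22}]'

```text
time_s: 18.7
tcp_pos: [0.4881, 0.1455, 0.1018]
ee_rot: [[-0.299, -0.954, 0.004], [-0.954, 0.299, 0.002], [-0.003, -0.004, -1.0]]
wrist_force: [5.5, 1.7, 0.2]
gripper_width: 0.362
gripper_force: 30.0
```

```bash
python3 st.py
```

```text
t 18.7 [488.11 145.52 101.84] yaw 162.6 q6 -52.36 m [ 0.531 -1.422 -0.085] f [5.47 1.74 0.25] ftool [-3.3 -4.7 -0.2] w 31.5 gf 29.99719576444477 tau6 0.35
win 167.49 208.02 79.453125 [618.2 123.1  59. ]
win 163.87 219.82 43.234375 [597.2 164.   59. ]
win 173.63 225.76 45.140625 [563.7 171.6  59. ]
```

Torque has flipped to -0.085 N m and the cell has stopped moving: the first click is past half way. A few degrees more to drop into the notch.

>>> play_rows --steps '[{"ax": 0,"ay": 0,"az": 2.5,"dx": 0,"dy": 0,"dz": 0,"claw": 22},{"ax": 0,"ay": 0,"az": 2.5,"dx": 0,"dy": 0,"dz": 0,"claw": 22}]'

```text
time_s: 18.95
tcp_pos: [0.4882, 0.1455, 0.1018]
ee_rot: [[-0.381, -0.924, 0.005], [-0.924, 0.381, 0.002], [-0.004, -0.003, -1.0]]
wrist_force: [6.0, 1.0, -1.6]
gripper_width: 0.357
gripper_force: 30.0
```

```bash
python3 st.py
```

```text
t 18.95 [488.24 145.46 101.85] yaw 157.58 q6 -57.38 m [ 0.431 -1.6   -0.022] f [ 6.01  1.01 -1.59] ftool [-3.2 -5.2  1.6] w 31.05 gf 29.997292812913656 tau6 0.327
win 167.55 208.04 79.015625 [618.  123.1  59. ]
win 163.93 219.84 43.203125 [597. 164.  59.]
win 173.68 225.8 45.84375 [563.5 171.7  59. ]
```

>>> play_rows --steps '[{"ax": 0,"ay": 0,"az": 2.5,"dx": 0,"dy": 0,"dz": 0,"claw": 22},{"ax": 0,"ay": 0,"az": 2.5,"dx": 0,"dy": 0,"dz": 0,"claw": 22}]'

```text
time_s: 19.2
tcp_pos: [0.4884, 0.1454, 0.1018]
ee_rot: [[-0.46, -0.888, 0.005], [-0.888, 0.46, 0.002], [-0.004, -0.003, -1.0]]
wrist_force: [5.7, 0.5, -1.8]
gripper_width: 0.359
gripper_force: 30.0
```

```bash
python3 st.py
```

```text
t 19.2 [488.38 145.39 101.84] yaw 152.64 q6 -62.33 m [ 0.279 -1.693  0.21 ] f [ 5.71  0.54 -1.78] ftool [-3.1 -4.8  1.8] w 31.24 gf 29.997075679711998 tau6 0.069
win 167.56 208.05 79.078125 [618.  123.1  59. ]
win 163.94 219.85 43.0625 [597. 164.  59.]
win 173.53 225.57 42.890625 [564.3 171.2  59. ]
```

Torque is back to +0.21 N m: the first notch has been passed and the second click is just beginning. That is exactly one click, so I stop here, release and rise.

>>> play_rows --steps '[{"ax": 0,"ay": 0,"az": 0,"dx": 0,"dy": 0,"dz": 0,"claw": 36},{"ax": 0,"ay": 0,"az": 0,"dx": 0,"dy": 0,"dz": 0,"claw": 45},{"ax": 0,"ay": 0,"az": 0,"dx": 0,"dy": 0,"dz": 0,"claw": 56},{"ax": 0,"ay": 0,"az": 0,"dx": 0,"dy": 0,"dz": 0,"claw": 60},{"ax": 0,"ay": 0,"az": 0,"dx": 0,"dy": 0,"dz": 0,"claw": 60},{"ax": 0,"ay": 0,"az": 0,"dx": 0,"dy": 0,"dz": -5,"claw": 60},{"ax": 0,"ay": 0,"az": 0,"dx": 0,"dy": 0,"dz": -15,"claw": 60},{"ax": 0,"ay": 0,"az": 0,"dx": 0,"dy": 0,"dz": -25,"claw": 60},{"ax": 0,"ay": 0,"az": 0,"dx": 0,"dy": 0,"dz": -35,"claw": 60},{"ax": 0,"ay": 0,"az": 0,"dx": 0,"dy": 0,"dz": -35,"claw": 60},{"ax": 0,"ay": 0,"az": 0,"dx": 20,"dy": 20,"dz": -20,"claw": 60},{"ax": 0,"ay": 0,"az": 0,"dx": 30,"dy": 30,"dz": 0,"claw": 60},{"ax": 0,"ay": 0,"az": 0,"dx": 30,"dy": 30,"dz": 0,"claw": 60},{"ax": 0,"ay": 0,"az": 0,"dx": 0,"dy": 0,"dz": 0,"claw": 60}]'

```text
time_s: 20.65
tcp_pos: [0.3737, 0.1082, 0.2365]
ee_rot: [[-0.461, -0.887, -0.002], [-0.887, 0.461, 0.001], [0.0, 0.002, -1.0]]
wrist_force: [0.6, -0.1, 0.1]
gripper_width: 0.686
gripper_force: 0.0
```

```bash
python3 st.py && python3 - <<'E'
from h import *
b=load('side')
B=cv2.resize(b['frame'][175:265,135:235],None,fx=6,fy=6,interpolation=cv2.INTER_CUBIC)
cv2.imwrite('pics/end.png',B)
E
```

```text
t 20.65 [373.69 108.2  236.49] yaw 152.55 q6 -67.74 m [ 0.067  0.012 -0.064] f [ 0.59 -0.09  0.07] ftool [-0.2 -0.6 -0.1] w 59.7 gf 0.0 tau6 -0.123
win 167.55 208.05 79.03125 [618.  123.1  59. ]
win 163.94 219.84 42.96875 [597. 164.  59.]
win 173.53 225.6 42.8125 [564.2 171.3  59. ]
```

View pics/end.png

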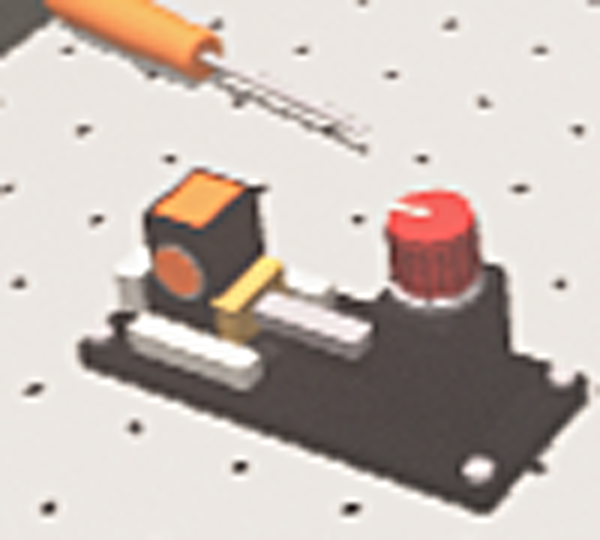

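The cell is upright and held between jaw and back stop, window at crop (178,270). It did not move on release (still at 597, 164). The white line has turned about half a turn, and the robot is clear, so I hand it in.

```bash
python3 -c "from station import *; print(finish_job())"
```

```text
the job is handed in; nothing more can be done
None
```

The orange cell stands upright on the clamp's seat, gripped between jaw and back stop; I stopped the knob after one click (read from the torque) and handed the job in at about 21 s.

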